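# Find the float of a lead-screw nut and refit its drive pin

## Task

The drive pin of this motorised lead-screw slide has been taken out, so the nut hidden under the saddle has free play. Hold the saddle by its post and slide it gently towards the motor until you feel the nut push back, then gently away from the motor until you feel it push back there; set the saddle half-way between these two points, where its bore is over the bore of the nut, and let go. Then fetch the pin from the grey block and put it down through the saddle into the nut until its head sits on the saddle, without forcing anything and without disturbing the things around.

Things in the scene. Friction and masses are not known exactly. Their poses are not given: they have to be found in the camera images.
- saddle: aluminium saddle (carriage) of the slide, 106 x 96 mm from above, dark side plates. Slides along the screw by hand with about 1.3 N of friction and stays where it is left. Origin: on the upper face of its deck, 80 mm above the table, at the middle of its drive bore. x along the screw to the motor, z up. A pocket under the deck holds the nut; its end walls stand equally far either side of the bore.
- post (a point): grip point on the upright round steel post of the saddle: post 22 mm in diameter, 42 mm high above the deck (foot flange 30 mm in diameter, 4 mm high). The point is on the post's axis, 24 mm above the deck, 104 mm above the table, 46 mm from the drive bore on the side away from the motor. x along the screw to the motor, z up.
- bore (a point): drive bore of the saddle: middle of its mouth on the upper face of the deck, 80 mm above the table. 13.5 mm in diameter, through the 12 mm deck. The top of the nut lies 2 mm below the deck; the nut's bore, in the nut's middle, is 13.5 mm wide and 17.5 mm deep. x along the screw to the motor, z up. The four small dark spots round it are screw holes.
- screw: steel lead screw with the nut that rides on it; fixed. Origin on its axis at the middle of the slide, 40 mm above the table; x along it to the motor (black and aluminium, 42 mm square), z up. The hidden nut stands up to 7 mm off that middle; the saddle runs free for about 2 cm in all, then presses the nut, which gives against a spring of 4 N per mm. More than 15 N on it would strain it.
- slide: the whole fixed slide: base plate 292 x 96 mm, bearing blocks 64 mm high, motor at one end. Origin on the table under the middle of the screw; x along the screw to the motor, z up.
- pin_center (a point): middle of the drive pin, steel, 64 mm long: shank 12 mm in diameter, 28 mm long, bevelled tip; head 36 mm high (flange 26 mm in diameter, 4 mm high, then a knurled grip 20 mm in diameter). The point is on its axis, 32 mm above the tip, 4 mm above the underside of the head. z from tip to head. It starts upright in the grey block, underside of the head on the block's top.
- pin: the same drive pin, about 90 g; origin at its tip, z to the head
- pin_block: fixed grey block, 40 x 100 x 36 mm, with three holes in a row along its y; the drive pin stands in the middle one. Origin: centre of its underside, z up.
- multimeter: bystander: hand-held multimeter lying on the table, 145 x 74 x 43 mm, origin under its centre
- screwdriver: bystander: screwdriver lying on the table, 194 mm long, 25 mm thick, origin under its centre
- film_pot: bystander: small black pot with a grey lid, 34 mm in diameter, 50 mm high, origin under its centre

How it is judged:
By the outcome, as a careful person would: the job done as asked, in the order asked, and still so for the second after the job is handed in, with the robot touching nothing.
It also fails if it takes over 51 s, if anything falls off the work surface, if the arm or the gripper's body presses on something with over 40 N, if the wrist force passes 120 N, or if a joint passes its speed limit or range.

## Robot

A 6-joint arm with a two-finger parallel gripper is mounted at the origin on the work surface; the furniture and walls round the work are solid. World frame = base frame: x ahead of the robot, y to its left, z up, the work surface at z = 0. Lengths are in m, angles in degrees, forces in N, time in s.
With the tool pointing down it reaches from about 0.3 to 0.75 m from the base axis. Payload 8.5 kg.
Tool frame: the origin (TCP) lies midway between the tips of the shut fingers; the grasp point (between the pads) lies 19 mm behind it (env.tcp_to_grasp is the z of the grasp point in the tool frame, in m); z points along the fingers, y is the line along which they close (so a half turn about z gives the same grasp; the last joint's range is limited). The gripper opens to 85 mm and grips with 20 to 120 N. Pads are 22 mm wide; open, the fingers measure 114 mm over their backs; the gripper's body (76 mm by 85 mm) begins 54 mm behind the grasp point. The pads swing forward as they close: fully open they stand 13 mm farther back than shut.
Start: joints at [53.554, 21.807, 74.336, -0, 83.858, -12.336], TCP at [0.225, 0.502, 0.231] pointing down, gripper open.
Joint ranges: [-178.18, 178.18], [-50.72, 133.34], [12.68, 142.11], [-81.47, 261.47], [9.98, 163.14], [-165.26, 165.26]. Speed limits (degrees/s): [136.94, 136.94, 180, 180, 180, 180].

## Interface

Orientations are given as a 3x3 rotation matrix whose columns are the frame's x, y, z axes.
In Python, from rig import env, imaging, job, models gives the robot as it stands. The module is installed in compiled form; this text tells all that it offers.
- The arm moves only by the tool jog_arm, never from a script. Its argument "plan" is text: rows parted by semicolons, each of 7 numbers parted by spaces: the turn, a rotation vector about the tool's x, y, z in degrees, then the shift along the tool's x, y, z in cm, then the closure in counts, from 0 (fully open) to 255 (shut). In form: rx ry rz x y z claw; .... A call has 1 to 10 rows; each row shifts and turns the commanded pose from where the row before left it, along the tool's axes as they then stand; what a row does not reach is not made up. A row lasts 1/12 s, in which the tool goes at most 41.7 mm and 7.16 degrees, less where a joint would pass 70% of its speed; a pose out of reach is approached as far as the arm can. A call with a gripper value outside its range is refused whole. The fingers move at their own pace and stop on an object; "grip_force" is the grip in N (left out, the last holds). Time passes only in rows, so rows that do not move let the fingers close. It gives the time, the measured TCP pose, the force, the opening and the grip force at its end, in the units of the state.
- env.observe(): the state, without advancing time (a new reading comes with each control period).
- imaging.get_image(name): name is "scene" or "top" or "wrist"; returns a dict with "pixels" (480x640x3 uint8, red, green, blue), "depth" (480x640 float32, m along the optical axis (not along the pixel's ray), 0 where there is no reading), "fov_y" (degrees; the focal length in pixels is half the picture's height over the tangent of half this angle, whatever the lens; pixels are square), "cx", "cy" (the principal point, pixels), "distortion" ([k1, k2, p1, p2, k3] as OpenCV has them; the pictures are not rectified), "world_from_camera" (4x4, takes a point from camera to world coordinates). Camera axes: x right, y down, z forward; pixel columns grow to the right and rows downward; lengths in m; the calibration is good to about 2 mm. A picture is of the moment at which its call begins.
- job.close_job(): hands the job in; it is judged then, once.
Trained networks look in the newest picture that a camera, given by its name, has taken for a name from the list of things; names that differ only in an ending like _2 or _b are one class to them, and where a whole thing is asked for, a point or a joint stands for the part that bears it (a point fixed in the world has none). Each returns a list of dicts, best first, with "confidence" (0 to 1); they miss things now and then, are a little off and sometimes report something else, mostly with a low value. They report only what shows in the picture. A call takes as long as a camera call.
- models.outline_of(camera, query): "region" (480x640 bool, what is visible of it) and "bbox" ([centre column, centre row, width, height] in pixels, round what is visible of it).
- models.tip_of(camera, query): "at" ([column, row] in pixels: a listed point, or the origin of a listed thing).
The state is a dict: "time_s": time; "q": joint angles; "qvel": joint speeds; "joint_efforts": joint torques, N m; "position": TCP position; "tool_rot": TCP orientation; "ft_force": force on the tool from outside, world axes, zero at the start; "wrist_torque": the same for the moment, N m; "grip_width": finger opening in m; "gripper_force": force on a finger pad.
Only numpy, scipy, OpenCV 4.12 (cv2) and the standard library are available. Lean on these libraries where they do the work, as an engineer would, in place of code of your own. Each camera call takes 0.05 s, during which the arm holds its last target. There are 200 camera calls.

## Working session

There is one attempt and no reset: what is moved stays moved. The work goes in short steps, Python scripts to look and compute and a tool call to move; the robot and the scene stay as the last step left them, time stands still between calls to the robot, and variables do not carry over. Pictures are saved under pics/ and viewed, at most 10 in all, crops included, and the job is handed in when it is done.

Besides the shell and the picture viewer there is one more tool, called after ">>>" as name(argument=value, ...), one argument or row to a line, values as JSON. jog_arm: Moves the arm, as the interface text tells. Its arguments: {"type":"object","properties":{"plan":{"type":"string"},"grip_force":{"type":"number"}},"required":["plan"]}

```bash
mkdir -p pics
cat > h.py <<'E'
import numpy as np, cv2
from rig import env, imaging, job, models
def K(im):
    f=240/np.tan(np.radians(im["fov_y"])/2); return np.array([[f,0,im["cx"]],[0,f,im["cy"]],[0,0,1]])
def ray(im,uv):
    p=cv2.undistortPoints(np.array([[uv]],float),K(im),np.array(im["distortion"],float))[0,0]
    T=np.array(im["world_from_camera"]); return T[:3,3],T[:3,:3]@np.array([p[0],p[1],1])
def at_z(im,uv,z):
    o,d=ray(im,uv); return o+d*(z-o[2])/d[2]
def by_depth(im,uv):
    o,d=ray(im,uv); return o+d*im["depth"][int(round(uv[1])),int(round(uv[0]))]
def save(im,n): cv2.imwrite("pics/"+n,im["pixels"][:,:,::-1])
E
python3 - <<'E'
from h import *
np.set_printoptions(precision=4,suppress=True)
s=env.observe();print({k:s[k] for k in s}, env.tcp_to_grasp)
for c in ("top","scene"):
    im=imaging.get_image(c);save(im,c+"1.png");print(c,np.array(im["world_from_camera"]))
    for q,z in (("post",.104),("bore",.08),("saddle",.08),("screw",.04),("pin_center",.04),("pin",.008),("pin_block",0),("slide",0),("multimeter",0),("screwdriver",0),("film_pot",0)):
        for r in models.tip_of(c,q)[:2]:
            print(q,round(r["confidence"],2),np.array(r["at"]),at_z(im,r["at"],z),by_depth(im,np.clip(r["at"],0,479)))
E
```

```text
{'time_s': 0.0, 'q': array([ 53.5551,  21.8425,  74.386 ,  -0.0005,  83.8561, -12.3357]), 'qvel': array([-0.0011,  0.047 , -0.069 , -0.0431, -0.0435, -0.0591]), 'joint_efforts': array([  0.0006, -44.8455, -23.1277,  -0.0001,   0.0047,  -0.    ]), 'position': array([0.2245, 0.5018, 0.2307]), 'tool_rot': array([[-0.9128,  0.4085, -0.0009],
       [ 0.4085,  0.9128, -0.0012],
       [ 0.0003, -0.0014, -1.    ]]), 'ft_force': array([-0.6161, -0.6381, -0.0431]), 'wrist_torque': array([-0.034 , -0.0027, -0.0412]), 'gripper_force': 0.0, 'grip_width': 0.08528308458079605} -0.0187
top [[ 0.0001 -0.9838  0.1793  0.305 ]
 [-1.     -0.0008 -0.0039 -0.098 ]
 [ 0.004  -0.1793 -0.9838  1.3126]
 [ 0.      0.      0.      1.    ]]
post 0.56 [320.9 220.8] [ 0.5599 -0.0982  0.104 ] [ 0.5561 -0.0982  0.1221]
bore 0.58 [302.5 221.5] [ 0.5634 -0.0573  0.08  ] [ 0.5673 -0.0567  0.0612]
saddle 0.61 [304.1 219.7] [ 0.5674 -0.0608  0.08  ] [ 0.5668 -0.0609  0.0829]
screw 0.65 [302.6 228. ] [ 0.5565 -0.0563  0.04  ] [ 0.55   -0.0574  0.0732]
pin_center 0.64 [338.3 280.7] [ 0.4355 -0.1375  0.04  ] [ 0.4324 -0.1
[... 1038 characters left out ...]
3.8 233. ] [ 0.558  -0.0559  0.08  ] [ 0.5601 -0.0521  0.0757]
pin_center 0.67 [305.3 278.3] [ 0.4326 -0.1384  0.04  ] [ 0.4311 -0.1418  0.0443]
pin 0.55 [307.6 286.7] [ 0.4366 -0.1427  0.008 ] [ 0.4284 -0.1614  0.0326]
pin_block 0.72 [305.2 275.5] [ 0.4503 -0.0975  0.    ] [ 0.4312 -0.1415  0.0551]
pin_block 0.71 [304.8 285.2] [ 0.4347 -0.1285  0.    ] [ 0.4206 -0.1613  0.0426]
slide 0.71 [333.5 254.5] [ 0.5557 -0.0613  0.    ] [ 0.5253 -0.119   0.0695]
multimeter 0.75 [229.4 220.3] [0.3373 0.2037 0.    ] [ 0.0604 -0.9991  1.1297]
screwdriver 0.88 [367.1 329.3] [ 0.5148 -0.328   0.    ] [ 0.5062 -0.3406  0.0212]
film_pot 0.62 [440.7 322.4] [ 0.6927 -0.3912  0.    ] [ 0.681  -0.4025  0.021 ]
```

Run:
```python
import cv2
a=cv2.imread("pics/top1.png")[150:350,200:460];cv2.imwrite("pics/top1c.png",cv2.resize(a,None,fx=3,fy=3,interpolation=2))
a=cv2.imread("pics/scene1.png")[150:350,210:470];cv2.imwrite("pics/scene1c.png",cv2.resize(a,None,fx=3,fy=3,interpolation=2))
```

```text
(no output)
```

View pics/top1c.png

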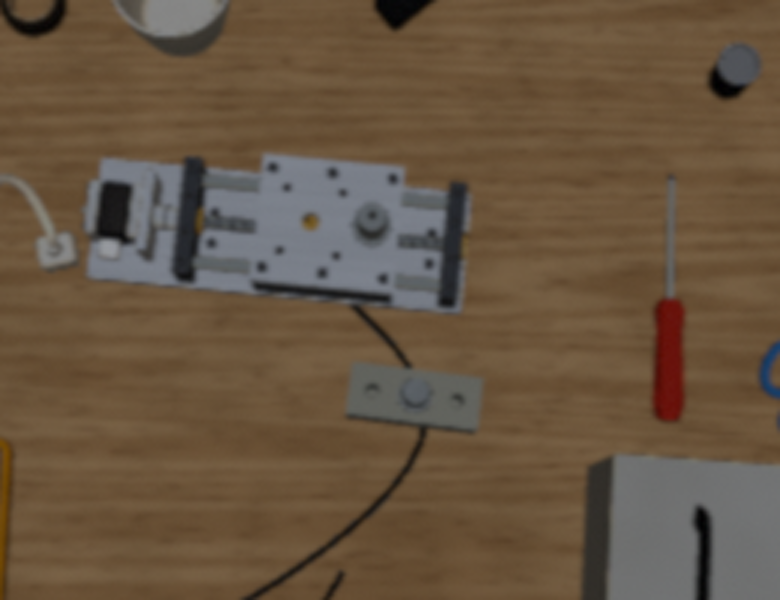

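View pics/scene1c.png

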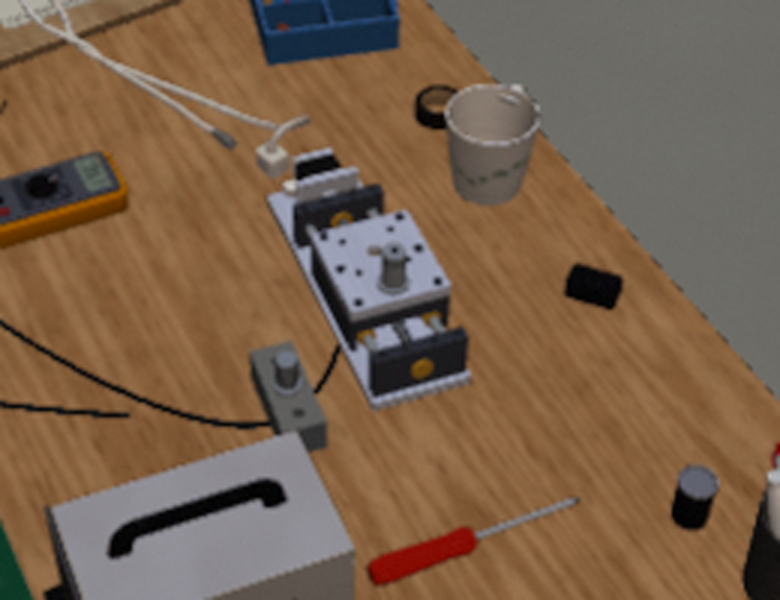

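Top crop: bore at (304,224) and post at (324,223). The pin is at (338,279), with the motor on the left (+y). The scene view agrees to within about 1 cm, so I'll move over it for a wrist look.

>>> jog_arm(
  plan="0 0 -6.2 0 0 -1 0;0 0 -6.2 0 0 -1 0;0 0 -6.2 0 0 -1 0;0 0 0 -2.1 -3.3 0 0;0 0 0 -2.1 -3.3 0 0;0 0 0 -2.1 -3.3 0 0;0 0 0 -2.1 -3.3 0 0;0 0 0 -2.1 -3.3 0 0;0 0 0 -2.1 -3.3 0 0;0 0 0 -2.1 -3.3 0 0",
)

```text
time_s: 2.03
position: [0.3492, 0.2563, 0.2615]
tool_rot: [[-0.995, 0.096, 0.001], [0.096, 0.995, 0.0], [-0.001, 0.0, -1.0]]
ft_force: [1.1, 0.9, 0.2]
grip_width: 0.0855
gripper_force: 0.0
```

>>> jog_arm(
  plan="0 0 0 -2.1 -3.3 0 0;0 0 0 -2.1 -3.3 0 0;0 0 0 -2.1 -3.3 0 0;0 0 0 -2.1 -3.3 0 0;0 0 0 -2.1 -3.3 0 0;0 0 0 -2.1 -3.3 0 0;0 0 0 -2.1 -3.3 0 0;0 0 0 -2.1 -3.3 0 0;0 0 0 -2.1 -3.3 0 0;0 0 0 0 0 0 0",
)

```text
time_s: 2.87
position: [0.5106, -0.0612, 0.2605]
tool_rot: [[-0.995, 0.101, 0.0], [0.101, 0.995, -0.001], [-0.0, -0.001, -1.0]]
ft_force: [-0.4, 0.8, -0.8]
grip_width: 0.0855
gripper_force: 0.0
```

```bash
cat > look.py <<'E'
from h import *
import sys
np.set_printoptions(precision=4,suppress=True)
s=env.observe();print(s["time_s"],s["position"],s["tool_rot"].round(3).tolist(),s["ft_force"])
im=imaging.get_image("wrist");save(im,sys.argv[1]);print(np.array(im["world_from_camera"]))
for q,z in (("post",.104),("bore",.08),("saddle",.08),("screw",.04),("pin_center",.04),("pin_block",0.)):
    for r in models.tip_of("wrist",q)[:2]:
        print(q,round(r["confidence"],2),np.array(r["at"]),at_z(im,r["at"],z),by_depth(im,np.clip(r["at"],0,479)))
E
python3 look.py w1.png
```

```text
2.8667 [ 0.5106 -0.0612  0.2605] [[-0.995, 0.101, 0.0], [0.101, 0.995, -0.001], [-0.0, -0.001, -1.0]] [-0.4124  0.802  -0.8094]
[[ 0.1009  0.954   0.2822  0.439 ]
 [ 0.9949 -0.0964 -0.0298 -0.0531]
 [-0.0013  0.2837 -0.9589  0.4029]
 [ 0.      0.      0.      1.    ]]
post 0.79 [274.1 267.8] [ 0.5537 -0.1045  0.104 ] [ 0.547  -0.1015  0.1215]
bore 0.58 [324.6 255.9] [ 0.5557 -0.0587  0.08  ] [ 0.5603 -0.0589  0.067 ]
saddle 0.92 [327.5 255.2] [ 0.5552 -0.0559  0.08  ] [ 0.5611 -0.056   0.0638]
screw 0.75 [328.5 245.9] [ 0.5592 -0.0542  0.04  ] [ 0.5456 -0.0541  0.0812]
screw 0.39 [ 91.  219.4] [ 0.5044 -0.3033  0.04  ] [ 0.5115 -0.3305  0.0005]
pin_center 0.72 [235.2 131.6] [ 0.4325 -0.1344  0.04  ] [ 0.433  -0.1273  0.0715]
pin_block 0.67 [243.5 132.9] [ 0.4341 -0.1345  0.    ] [ 0.4347 -0.124   0.0517]
```

View pics/w1.png

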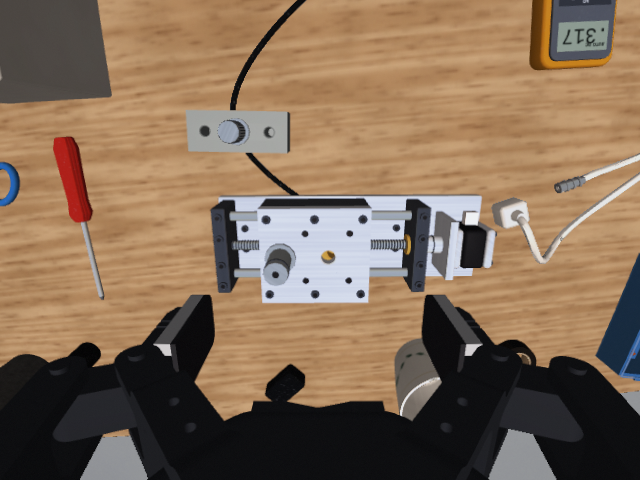

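The wrist view shows the post top near (276,274), the bore near (328,257), and the pin head near (232,131). The image is aligned with the slide.

Run:
```python
from h import *
np.set_printoptions(precision=4,suppress=True)
im=imaging.get_image("wrist")
for n,uv,z in (("posttop",(276,273),.122),("postfoot",(282,256),.084),("bore",(328,257),.08),("pintop",(231,132),.072),("edgeL",(262,207),.08),("edgeR",(368,206),.08),("bL",(262,302),.08),("bR",(368,302),.08),("blkTL",(187,111),.036),("blkTR",(290,112),.036),("blkBL",(188,151),.036),("blkBR",(288,153),.036)):
    print(n,at_z(im,uv,z))
m=(im["depth"]>.1)
v,u=np.mgrid[0:480,0:640]
P=np.array([by_depth(im,(a,b)) for a,b in zip(u[100:310,160:380][::1].ravel(),v[100:310,160:380].ravel())])
for n,lo,hi,x0,x1 in (("post",.115,.126,.5,.6),("pin",.062,.078,.38,.48)):
    S=P[(P[:,2]>lo)&(P[:,2]<hi)&(P[:,0]>x0)&(P[:,0]<x1)]; print(n,len(S),S.mean(0),S.min(0),S.max(0))
a=im["pixels"][90:310,160:400,::-1];cv2.imwrite("pics/w1c.png",cv2.resize(a,None,fx=3.2,fy=2.7*3.2/3.2,interpolation=2) if 0 else cv2.resize(a,None,fx=2.7,fy=2.7,interpolation=2))
```

```text
posttop [ 0.5498 -0.0937  0.122 ]
postfoot [ 0.5484 -0.092   0.084 ]
bore [ 0.555  -0.0485  0.08  ]
pintop [ 0.4309 -0.125   0.072 ]
edgeL [ 0.5002 -0.1051  0.08  ]
edgeR [ 0.5085 -0.0073  0.08  ]
bL [ 0.5966 -0.1186  0.08  ]
bR [ 0.6067 -0.0126  0.08  ]
blkTL [ 0.406  -0.1737  0.036 ]
blkTR [ 0.4172 -0.0727  0.036 ]
blkBL [ 0.4442 -0.1799  0.036 ]
blkBR [ 0.4562 -0.0792  0.036 ]
post 520 [ 0.5512 -0.101   0.1212] [ 0.5415 -0.1124  0.115 ] [ 0.5627 -0.0907  0.1236]
pin 444 [ 0.4322 -0.1326  0.071 ] [ 0.4221 -0.1442  0.0621] [ 0.4427 -0.1232  0.074 ]
```

View pics/w1c.png

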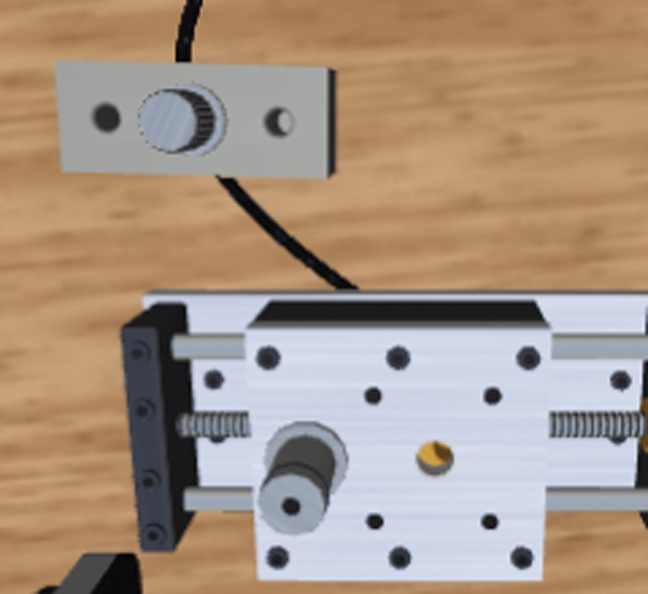

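Run:
```python
from h import *
np.set_printoptions(precision=4,suppress=True)
s=env.observe();print(s["position"],s["tool_rot"][:,1])
im=imaging.get_image("wrist");print(np.array(im["world_from_camera"])[:3,3])
d=np.abs(cv2.cvtColor(im["pixels"],cv2.COLOR_RGB2GRAY)[90:310,160:400])
old=cv2.resize(cv2.cvtColor(cv2.imread("pics/w1c.png"),cv2.COLOR_BGR2GRAY),(240,220),interpolation=cv2.INTER_AREA)
print(cv2.phaseCorrelate(old.astype(float),d.astype(float)))
for n,uv,z in (("posttop",(267.8,276.7),.122),("foot",(273.3,259.5),.084),("bore",(321.1,259.6),.08),("pintop",(223,134.2),.072),("TL",(251.3,211),.08),("TR",(363.5,211),.08),("BL",(255.5,304.7),.08),("BR",(361,304.7),.08),("bTL",(181,112.5),.036),("bTR",(282,115.5),.036),("bBL",(183,153),.036),("bBR",(282,156),.036)): print(n,at_z(im,uv,z))
```

```text
[ 0.5081 -0.0549  0.2617] [ 0.0946  0.9955 -0.0001]
[ 0.4364 -0.0474  0.4041]
((0.07850833286661896, 0.4435291694252754), 0.9802448071168353)
posttop [ 0.5526 -0.1012  0.122 ]
foot [ 0.5512 -0.1008  0.084 ]
bore [ 0.5571 -0.0555  0.08  ]
pintop [ 0.4321 -0.1326  0.072 ]
TL [ 0.5031 -0.1157  0.08  ]
TR [ 0.5129 -0.0119  0.08  ]
BL [ 0.5991 -0.1257  0.08  ]
BR [ 0.6091 -0.0199  0.08  ]
bTL [ 0.4068 -0.18    0.036 ]
bTR [ 0.4198 -0.081   0.036 ]
bBL [ 0.4457 -0.1855  0.036 ]
bBR [ 0.4587 -0.0857  0.036 ]
```

>>> jog_arm(
  plan="0 0 0 -2.4 -2.1 3 0;0 0 0 -2.4 -2.1 3 0;0 0 0 0 0 3 0;0 0 0 0 0 3 0;0 0 0 0 0 2 0;0 0 0 0 0 0 0;0 0 0 0 0 0 0;0 0 0 0 0 0 0",
)

```text
time_s: 3.98
position: [0.5508, -0.1, 0.1259]
tool_rot: [[-0.995, 0.095, 0.002], [0.095, 0.995, -0.001], [-0.003, -0.001, -1.0]]
ft_force: [0.2, -0.0, 0.4]
grip_width: 0.0853
gripper_force: 0.0
```

```bash
python3 look.py w2.png
```

```text
3.9833 [ 0.5508 -0.1     0.1259] [[-0.995, 0.095, 0.002], [0.095, 0.995, -0.001], [-0.003, -0.001, -1.0]] [ 0.1897 -0.0187  0.391 ]
[[ 0.0954  0.9539  0.2845  0.4788]
 [ 0.9954 -0.0912 -0.0279 -0.0923]
 [-0.0007  0.2859 -0.9583  0.2682]
 [ 0.      0.      0.      1.    ]]
post 0.87 [312.9 285.3] [ 0.5536 -0.102   0.104 ] [ 0.5455 -0.101   0.1217]
bore 0.56 [392.8 262.8] [ 0.5551 -0.0572  0.08  ] [ 0.5631 -0.0535  0.0601]
saddle 0.94 [395.5 263.9] [ 0.5559 -0.0557  0.08  ] [ 0.5639 -0.0519  0.0604]
screw 0.64 [383.6 245.2] [ 0.558  -0.0555  0.04  ] [ 0.5446 -0.0617  0.0786]
pin_center 0.81 [240.7  55.1] [ 0.4327 -0.1334  0.04  ] [ 0.4392 -0.1276  0.0724]
pin_block 0.58 [250.4  66.3] [ 0.4325 -0.135   0.    ] [ 0.4401 -0.1279  0.0443]
```

View pics/w2.png

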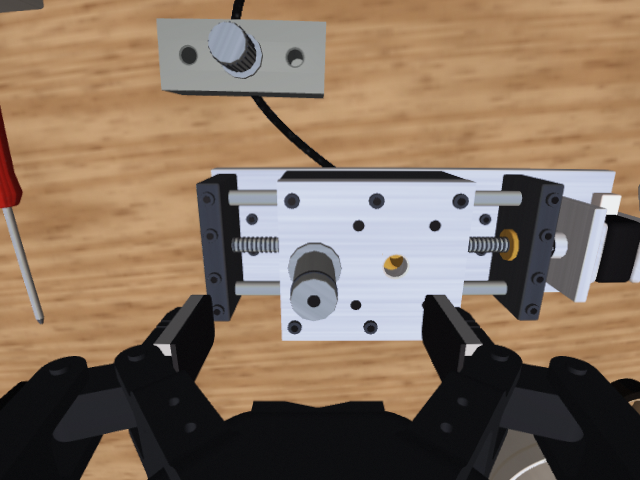

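The post is centred between the pads: post top (314,301), pads at 213 and 425. Next I'll go down and grip gently.

>>> jog_arm(
  plan="0 0 0 -0.2 -0.15 2 0;0 0 0 0 0 1.9 0;0 0 0 0 0 0 0;0 0 0 0 0 0 120;0 0 0 0 0 0 140;0 0 0 0 0 0 160;0 0 0 0 0 0 180;0 0 0 0 0 0 200;0 0 0 0 0 0 220;0 0 0 0 0 0 255",
  grip_force=30,
)

```text
time_s: 5.17
position: [0.5521, -0.1018, 0.0859]
tool_rot: [[-0.995, 0.096, 0.001], [0.096, 0.995, -0.001], [-0.001, -0.0, -1.0]]
ft_force: [-1.8, 0.4, 5.5]
grip_width: 0.0213
gripper_force: 29.6
```

>>> jog_arm(
  plan="0 0 0 0 0 0 255;0 0 0 0 0 0 255;0 0 0 0 0 0 255;0 0 0 0 0 0 255",
)

```text
time_s: 5.5
position: [0.5521, -0.1018, 0.086]
tool_rot: [[-0.995, 0.096, 0.001], [0.096, 0.995, -0.001], [-0.001, -0.0, -1.0]]
ft_force: [-0.4, -0.0, 6.1]
grip_width: 0.0213
gripper_force: 29.6
```

>>> jog_arm(
  plan="0 0 0 0 0.1 0 255;0 0 0 0 0.1 0 255;0 0 0 0 0 0 255",
)

```text
time_s: 5.75
position: [0.5523, -0.0998, 0.0859]
tool_rot: [[-0.995, 0.096, 0.001], [0.096, 0.995, -0.001], [-0.001, -0.001, -1.0]]
ft_force: [-1.8, -0.8, 5.4]
grip_width: 0.0216
gripper_force: 29.8
```

>>> jog_arm(
  plan="0 0 0 0 0.1 0 255;0 0 0 0 0.1 0 255;0 0 0 0 0 0 255",
)

```text
time_s: 6.0
position: [0.5525, -0.0979, 0.0859]
tool_rot: [[-0.995, 0.096, 0.001], [0.096, 0.995, -0.001], [-0.001, -0.001, -1.0]]
ft_force: [-1.7, -0.7, 5.2]
grip_width: 0.0208
gripper_force: 29.8
```

>>> jog_arm(
  plan="0 0 0 0 0.1 0 255;0 0 0 0 0.1 0 255;0 0 0 0 0 0 255",
)

```text
time_s: 6.25
position: [0.5527, -0.0959, 0.0859]
tool_rot: [[-0.995, 0.096, 0.001], [0.096, 0.995, -0.001], [-0.001, -0.001, -1.0]]
ft_force: [-0.7, -0.1, 6.6]
grip_width: 0.0217
gripper_force: 29.8
```

>>> jog_arm(
  plan="0 0 0 0 0.1 0 255;0 0 0 0 0 0 255",
)

```text
time_s: 6.42
position: [0.5528, -0.0949, 0.086]
tool_rot: [[-0.995, 0.096, 0.001], [0.096, 0.995, -0.001], [-0.001, -0.001, -1.0]]
ft_force: [-1.6, -0.3, 5.9]
grip_width: 0.0215
gripper_force: 29.8
```

>>> jog_arm(
  plan="0 0 0 0 0.1 0 255;0 0 0 0 0 0 255",
)

```text
time_s: 6.58
position: [0.5529, -0.0939, 0.0859]
tool_rot: [[-0.995, 0.096, 0.001], [0.096, 0.995, -0.001], [-0.001, -0.001, -1.0]]
ft_force: [-1.7, -0.5, 5.5]
grip_width: 0.0211
gripper_force: 29.8
```

>>> jog_arm(
  plan="0 0 0 0 0.1 0 255;0 0 0 0 0 0 255",
)

```text
time_s: 6.75
position: [0.553, -0.0929, 0.086]
tool_rot: [[-0.995, 0.096, 0.001], [0.096, 0.995, -0.001], [-0.001, -0.001, -1.0]]
ft_force: [-1.0, -0.6, 6.3]
grip_width: 0.0217
gripper_force: 29.8
```

>>> jog_arm(
  plan="0 0 0 0 0.1 0 255;0 0 0 0 0 0 255",
)

```text
time_s: 6.92
position: [0.5531, -0.0919, 0.086]
tool_rot: [[-0.995, 0.096, 0.001], [0.096, 0.995, -0.001], [-0.001, -0.001, -1.0]]
ft_force: [-1.7, 0.2, 5.7]
grip_width: 0.0213
gripper_force: 29.8
```

>>> jog_arm(
  plan="0 0 0 0 0.05 0 255;0 0 0 0 0.05 0 255",
)

```text
time_s: 7.08
position: [0.5531, -0.0911, 0.0859]
tool_rot: [[-0.995, 0.096, 0.001], [0.096, 0.995, -0.001], [-0.001, -0.001, -1.0]]
ft_force: [-1.1, -1.1, 6.0]
grip_width: 0.0215
gripper_force: 29.8
```

>>> jog_arm(
  plan="0 0 0 0 0.1 0 255;0 0 0 0 0 0 255",
)

```text
time_s: 7.25
position: [0.5533, -0.0899, 0.0859]
tool_rot: [[-0.995, 0.096, 0.001], [0.096, 0.995, -0.001], [-0.001, -0.001, -1.0]]
ft_force: [-1.2, -0.2, 6.3]
grip_width: 0.0215
gripper_force: 29.8
```

>>> jog_arm(
  plan="0 0 0 0 0.1 0 255;0 0 0 0 0 0 255",
)

```text
time_s: 7.42
position: [0.5533, -0.0889, 0.0859]
tool_rot: [[-0.995, 0.096, 0.001], [0.096, 0.995, -0.001], [-0.001, -0.001, -1.0]]
ft_force: [-2.1, -0.7, 6.7]
grip_width: 0.0212
gripper_force: 29.8
```

>>> jog_arm(
  plan="0 0 0 0 0.05 0 255;0 0 0 0 0.05 0 255",
)

```text
time_s: 7.58
position: [0.5534, -0.0881, 0.086]
tool_rot: [[-0.995, 0.096, 0.001], [0.096, 0.995, -0.001], [-0.001, -0.001, -1.0]]
ft_force: [-2.0, -0.8, 5.8]
grip_width: 0.0211
gripper_force: 29.8
```

>>> jog_arm(
  plan="0 0 0 0 0.1 0 255;0 0 0 0 0 0 255",
)

```text
time_s: 7.75
position: [0.5535, -0.0869, 0.0859]
tool_rot: [[-0.995, 0.096, 0.001], [0.096, 0.995, -0.001], [-0.001, -0.001, -1.0]]
ft_force: [-0.5, -0.3, 5.8]
grip_width: 0.0213
gripper_force: 29.8
```

>>> jog_arm(
  plan="0 0 0 0 0.1 0 255;0 0 0 0 0 0 255",
)

```text
time_s: 7.92
position: [0.5537, -0.0859, 0.086]
tool_rot: [[-0.995, 0.096, 0.001], [0.096, 0.995, -0.001], [-0.001, -0.001, -1.0]]
ft_force: [-1.8, -0.2, 6.0]
grip_width: 0.0213
gripper_force: 29.8
```

>>> jog_arm(
  plan="0 0 0 0 0.1 0 255;0 0 0 0 0 0 255",
)

```text
time_s: 8.08
position: [0.5537, -0.085, 0.086]
tool_rot: [[-0.995, 0.096, 0.001], [0.096, 0.995, -0.001], [-0.001, -0.001, -1.0]]
ft_force: [-1.5, -1.5, 5.7]
grip_width: 0.0213
gripper_force: 29.8
```

>>> jog_arm(
  plan="0 0 0 0 0.1 0 255;0 0 0 0 0 0 255",
)

```text
time_s: 8.25
position: [0.5538, -0.0842, 0.086]
tool_rot: [[-0.995, 0.096, 0.001], [0.096, 0.995, -0.001], [-0.001, -0.001, -1.0]]
ft_force: [-2.4, -1.8, 5.8]
grip_width: 0.0216
gripper_force: 29.8
```

```bash
python3 look.py w3.png | grep -v pin
```

```text
8.25 [ 0.5538 -0.0842  0.086 ] [[-0.995, 0.096, 0.001], [0.096, 0.995, -0.001], [-0.001, -0.001, -1.0]] [-2.4152 -1.8315  5.7775]
[[ 0.0959  0.9543  0.283   0.482 ]
 [ 0.9954 -0.0916 -0.0283 -0.0765]
 [-0.001   0.2844 -0.9587  0.2283]
 [ 0.      0.      0.      1.    ]]
post 0.64 [317.5 325.2] [ 0.5557 -0.0838  0.104 ] [ 0.5452 -0.0828  0.1216]
bore 0.58 [414.3 292.6] [ 0.5574 -0.0396  0.08  ] [ 0.5645 -0.0361  0.0661]
saddle 0.81 [418.3 293.7] [ 0.5582 -0.0377  0.08  ] [ 0.5913 -0.0209  0.0154]
screw 0.62 [209.   47.1] [ 0.4385 -0.1252  0.04  ] [ 0.4384 -0.1253  0.0396]
```

>>> jog_arm(
  plan="0 0 0 0 0.1 0 255;0 0 0 0 0 0 255",
)

```text
time_s: 8.77
position: [0.5539, -0.0836, 0.086]
tool_rot: [[-0.995, 0.096, 0.001], [0.096, 0.995, -0.002], [-0.001, -0.002, -1.0]]
ft_force: [-2.9, -4.5, 5.9]
grip_width: 0.0213
gripper_force: 29.9
```

>>> jog_arm(
  plan="0 0 0 0 0.05 0 255;0 0 0 0 0 0 255",
)

```text
time_s: 8.93
position: [0.5539, -0.0834, 0.086]
tool_rot: [[-0.995, 0.096, 0.001], [0.096, 0.995, -0.002], [-0.001, -0.002, -1.0]]
ft_force: [-2.3, -5.1, 4.9]
grip_width: 0.0211
gripper_force: 29.9
```

>>> jog_arm(
  plan="0 0 0 0 -0.2 0 255;0 0 0 0 -0.2 0 255;0 0 0 0 -0.2 0 255;0 0 0 0 -0.2 0 255;0 0 0 0 -0.2 0 255;0 0 0 0 -0.2 0 255;0 0 0 0 -0.2 0 255;0 0 0 0 -0.2 0 255;0 0 0 0 -0.2 0 255;0 0 0 0 0 0 255",
)

```text
time_s: 9.77
position: [0.5523, -0.1005, 0.086]
tool_rot: [[-0.995, 0.096, 0.001], [0.096, 0.995, -0.001], [-0.001, -0.0, -1.0]]
ft_force: [-2.0, -0.4, 6.7]
grip_width: 0.0212
gripper_force: 29.9
```

>>> jog_arm(
  plan="0 0 0 0 -0.1 0 255;0 0 0 0 0 0 255",
)

```text
time_s: 9.93
position: [0.5522, -0.1013, 0.0859]
tool_rot: [[-0.995, 0.096, 0.001], [0.096, 0.995, -0.0], [-0.001, -0.0, -1.0]]
ft_force: [-1.6, -0.2, 5.5]
grip_width: 0.0212
gripper_force: 29.9
```

>>> jog_arm(
  plan="0 0 0 0 -0.1 0 255;0 0 0 0 0 0 255",
)

```text
time_s: 10.1
position: [0.5521, -0.1022, 0.0859]
tool_rot: [[-0.995, 0.096, 0.001], [0.096, 0.995, -0.0], [-0.001, -0.0, -1.0]]
ft_force: [-2.3, 0.7, 5.8]
grip_width: 0.0209
gripper_force: 29.9
```

>>> jog_arm(
  plan="0 0 0 0 -0.1 0 255;0 0 0 0 0 0 255",
)

```text
time_s: 10.27
position: [0.552, -0.1032, 0.0859]
tool_rot: [[-0.995, 0.096, 0.001], [0.096, 0.995, -0.0], [-0.001, -0.0, -1.0]]
ft_force: [-1.3, 0.6, 5.5]
grip_width: 0.0211
gripper_force: 29.9
```

>>> jog_arm(
  plan="0 0 0 0 -0.1 0 255;0 0 0 0 0 0 255",
)

```text
time_s: 10.43
position: [0.5519, -0.1042, 0.086]
tool_rot: [[-0.995, 0.096, 0.001], [0.096, 0.995, -0.0], [-0.001, -0.0, -1.0]]
ft_force: [-1.7, 0.5, 5.8]
grip_width: 0.0214
gripper_force: 29.9
```

>>> jog_arm(
  plan="0 0 0 0 -0.1 0 255;0 0 0 0 0 0 255",
)

```text
time_s: 10.6
position: [0.5518, -0.1052, 0.0859]
tool_rot: [[-0.995, 0.096, 0.001], [0.096, 0.995, -0.0], [-0.001, -0.0, -1.0]]
ft_force: [-1.2, 0.8, 5.9]
grip_width: 0.0212
gripper_force: 29.9
```

>>> jog_arm(
  plan="0 0 0 0 -0.1 0 255;0 0 0 0 0 0 255",
)

```text
time_s: 10.77
position: [0.5517, -0.1062, 0.0859]
tool_rot: [[-0.995, 0.096, 0.001], [0.096, 0.995, -0.0], [-0.001, -0.0, -1.0]]
ft_force: [-1.3, 0.5, 5.7]
grip_width: 0.0212
gripper_force: 29.9
```

>>> jog_arm(
  plan="0 0 0 0 -0.1 0 255;0 0 0 0 0 0 255",
)

```text
time_s: 10.93
position: [0.5516, -0.1072, 0.0859]
tool_rot: [[-0.995, 0.096, 0.001], [0.096, 0.995, -0.0], [-0.001, -0.0, -1.0]]
ft_force: [-0.8, 0.5, 5.4]
grip_width: 0.021
gripper_force: 29.9
```

>>> jog_arm(
  plan="0 0 0 0 -0.1 0 255;0 0 0 0 0 0 255",
)

```text
time_s: 11.1
position: [0.5516, -0.1078, 0.0859]
tool_rot: [[-0.995, 0.096, 0.001], [0.096, 0.995, 0.0], [-0.001, 0.001, -1.0]]
ft_force: [-1.2, 3.0, 6.4]
grip_width: 0.0214
gripper_force: 30.0
```

>>> jog_arm(
  plan="0 0 0 0 -0.1 0 255;0 0 0 0 0 0 255",
)

```text
time_s: 11.27
position: [0.5515, -0.1084, 0.0859]
tool_rot: [[-0.995, 0.096, 0.001], [0.096, 0.995, 0.001], [-0.001, 0.001, -1.0]]
ft_force: [-0.6, 4.8, 6.5]
grip_width: 0.0208
gripper_force: 30.0
```

>>> jog_arm(
  plan="0 0 0 0 0 0 255;0 0 0 0 0 0 255",
)

```text
time_s: 11.43
position: [0.5515, -0.1084, 0.0859]
tool_rot: [[-0.995, 0.096, 0.001], [0.096, 0.995, 0.001], [-0.001, 0.001, -1.0]]
ft_force: [-0.1, 3.9, 6.7]
grip_width: 0.0211
gripper_force: 30.0
```

>>> jog_arm(
  plan="0 0 0 0 0.2 0 255;0 0 0 0 0.2 0 255;0 0 0 0 0.2 0 255;0 0 0 0 0.2 0 255;0 0 0 0 0.2 0 255;0 0 0 0 0.2 0 255;0 0 0 0 0.1 0 255;0 0 0 0 0 0 255;0 0 0 0 0 0 255",
)

```text
time_s: 12.18
position: [0.5526, -0.0962, 0.0859]
tool_rot: [[-0.995, 0.096, 0.001], [0.096, 0.995, -0.0], [-0.001, -0.0, -1.0]]
ft_force: [-1.5, 1.1, 5.2]
grip_width: 0.0212
gripper_force: 29.9
```

>>> jog_arm(
  plan="0 0 0 0 0.03 0 255;0 0 0 0 0 0 255;0 0 0 0 0 0 255",
)

```text
time_s: 12.43
position: [0.5527, -0.0961, 0.0859]
tool_rot: [[-0.995, 0.096, 0.001], [0.096, 0.995, -0.001], [-0.001, -0.001, -1.0]]
ft_force: [-1.4, -0.1, 5.9]
grip_width: 0.0209
gripper_force: 29.9
```

>>> jog_arm(
  plan="0 0 0 0 0 0 200;0 0 0 0 0 0 150;0 0 0 0 0 0 80;0 0 0 0 0 0 0;0 0 0 0 0 0 0;0 0 0 0 0 -2 0;0 0 0 0 0 -3 0;0 0 0 0 0 -3 0;0 0 0 0 0 -3 0;0 0 0 0 0 0 0",
)

```text
time_s: 13.27
position: [0.5544, -0.0966, 0.2009]
tool_rot: [[-0.995, 0.096, 0.009], [0.096, 0.995, -0.004], [-0.01, -0.003, -1.0]]
ft_force: [0.2, -0.7, 0.1]
grip_width: 0.0856
gripper_force: 0.0
```

>>> jog_arm(
  plan="0 0 0 0 0 0 0;0 0 0 0 0 0 0;0 0 0 0 0 0 0",
)

```text
time_s: 13.52
position: [0.5519, -0.0957, 0.1938]
tool_rot: [[-0.995, 0.096, -0.003], [0.096, 0.995, 0.001], [0.003, 0.001, -1.0]]
ft_force: [-0.7, -0.7, -0.2]
grip_width: 0.0855
gripper_force: 0.0
```

```bash
cat > c.py <<'E'
from h import *
import sys
im=imaging.get_image("wrist");save(im,sys.argv[1]);np.save("pose.npy",np.array([0]))
import pickle;pickle.dump(im,open("im.pkl","wb"))
s=env.observe();print(s["time_s"],s["position"],s["tool_rot"].round(4).tolist(),s["ft_force"])
b=models.tip_of("wrist","bore")[0]["at"];print("bore",b,at_z(im,b,.08))
p=models.tip_of("wrist","pin_center")[0]["at"];print("pin",p,at_z(im,p,.04))
g=im["pixels"]; x,y=[int(v) for v in b]
c=cv2.resize(g[y-30:y+30,x-40:x+40,::-1],None,fx=5,fy=5,interpolation=2)
x,y=[int(v) for v in p]; y=max(y,40)
d=cv2.resize(g[y-40:y+40,x-60:x+60,::-1],(400,300),interpolation=2)
cv2.imwrite("pics/c"+sys.argv[1],np.hstack([c,d]))
E
python3 c.py w4.png
```

```text
13.5667 [ 0.55196079 -0.09574382  0.19385004] [[-0.9954, 0.0961, -0.0025], [0.0961, 0.9954, 0.001], [0.0026, 0.0008, -1.0]] [ 0.7399821  -0.22703217 -0.99935422]
bore [376.1, 231.0] [ 0.55657    -0.05156793  0.08      ]
pin [251.1, 71.7] [ 0.43176454 -0.13484515  0.04      ]
```

View pics/cw4.png

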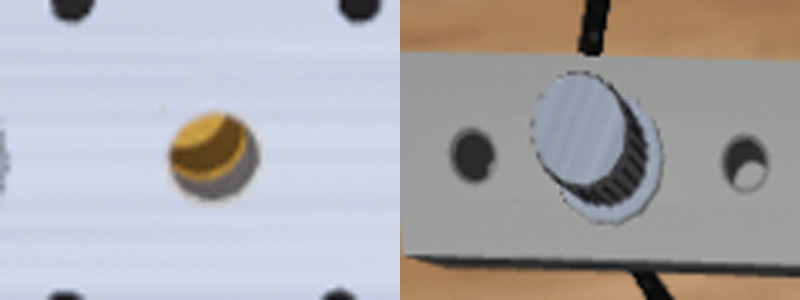

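Run:
```python
from h import *
import pickle;im=pickle.load(open("im.pkl","rb"))
for n,uv,z in (("bore",(378.8,232.4),.08),("pintop",(244.7,65.1),.072),("flange",(252.8,74.2),.040),("holeL",(473/400*120-120+191,156*80/300+31),.036),("holeR",(345/400*120+191,163*80/300+31),.036)): print(n,at_z(im,uv,z).round(4))
print(np.array(im["world_from_camera"])[:3,3])
```

```text
bore [ 0.5579 -0.0496  0.08  ]
pintop [ 0.4324 -0.1336  0.072 ]
flange [ 0.4337 -0.1338  0.04  ]
holeL [ 0.4286 -0.1654  0.036 ]
holeR [ 0.4365 -0.102   0.036 ]
[ 0.48059885 -0.08829349  0.33644683]
```

Run:
```python
from h import *
print(env.observe()["q"])
im=imaging.get_image("top")
for q in ("film_pot",): pass
d=im["depth"]
# heights near mug / toolbox
for uv in ((257,155),(245,160),(285,152),(420,310),(440,330),(405,330)): print(uv,by_depth(im,uv).round(3))
```

```text
[-2.19465849e+01  2.45525971e+01  7.62500981e+01 -1.95603081e-03
  7.93109818e+01 -1.06434111e+02]
(257, 155) [0.743 0.056 0.003]
(245, 160) [0.707 0.075 0.075]
(285, 152) [ 0.586 -0.043  0.488]
(420, 310) [ 0.365 -0.301  0.148]
(440, 330) [ 0.324 -0.34   0.148]
(405, 330) [ 0.324 -0.269  0.147]
```

>>> jog_arm(
  plan="0 0 0 3.8 -1.6 0 0;0 0 0 3.8 -1.6 0 0;0 0 0 3.9 -1.7 0 0;0 0 6.9 0 0 0 60;0 0 6.9 0 0 0 60;0 0 6.9 0 0 0 60;0 0 6.9 0 0 0 60;0 0 6.9 0 0 0 60;0 0 6.9 0 0 0.5 60;0 0 6.9 0 0 0.5 60",
)

```text
time_s: 14.55
position: [0.4341, -0.1334, 0.185]
tool_rot: [[-0.586, 0.811, 0.0], [0.811, 0.586, -0.0], [-0.0, 0.0, -1.0]]
ft_force: [-0.3, -0.0, 0.6]
grip_width: 0.0651
gripper_force: 0.0
```

>>> jog_arm(
  plan="0 0 6.9 0 0 0.5 60;0 0 6.9 0 0 0.5 60;0 0 6.9 0 0 1 60;0 0 6.9 0 0 1 60;0 0 6.9 0 0 1 60;0 0 6.9 0 0 1 60;0 0 0 0 0 1 60;0 0 0 0 0 0 60;0 0 0 0 0 0 60;0 0 0 0 0 0 60",
)

```text
time_s: 15.38
position: [0.4343, -0.1335, 0.1256]
tool_rot: [[0.09, 0.996, 0.0], [0.996, -0.09, -0.0], [-0.0, 0.0, -1.0]]
ft_force: [0.1, 0.4, 0.1]
grip_width: 0.0652
gripper_force: 0.0
```

Run:
```python
from h import *
import pickle
s=env.observe();print(s["time_s"],s["position"],s["tool_rot"].round(4).tolist(),s["grip_width"])
im=imaging.get_image("wrist");pickle.dump(im,open("im.pkl","wb"));save(im,"w5.png")
for q,z in (("bore",.08),("pin_center",.04),("post",.104)):
    for r in models.tip_of("wrist",q)[:1]: print(q,r["confidence"],r["at"],at_z(im,r["at"],z))
```

```text
15.3833 [ 0.43431746 -0.13349204  0.12563663] [[0.0902, 0.9959, 0.0004], [0.9959, -0.0902, -0.0003], [-0.0003, 0.0005, -1.0]] 0.06519691345798613
bore 0.69 [546.0, 86.0] [ 0.55684391 -0.04927558  0.08      ]
pin_center 0.97 [313.9, 242.9] [ 0.43184653 -0.13358131  0.04      ]
post 0.79 [560.9, 186.1] [ 0.55269835 -0.09582344  0.104     ]
```

View pics/w5.png

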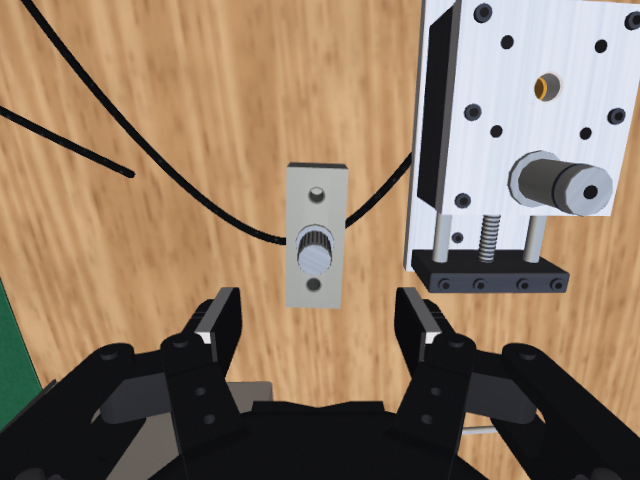

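The pin head is at (314,261), midway between the pads (240–396), and clear of the slide. Next I'll go down and grip it.

>>> jog_arm(
  plan="0 0 0 0 -0.15 3 60;0 0 0 0 0 2.5 60;0 0 0 0 0 1.5 60;0 0 0 0 0 1 60;0 0 0 0 0 0 60;0 0 0 0 0 0 120;0 0 0 0 0 0 255;0 0 0 0 0 0 255;0 0 0 0 0 0 255;0 0 0 0 0 0 255",
  grip_force=45,
)

```text
time_s: 16.42
position: [0.433, -0.1334, 0.0461]
tool_rot: [[0.091, 0.996, 0.002], [0.996, -0.091, -0.001], [-0.001, 0.002, -1.0]]
ft_force: [-1.0, 0.6, 6.4]
grip_width: 0.0188
gripper_force: 43.7
```

>>> jog_arm(
  plan="0 0 0 0 0 0 255;0 0 0 0 0 0 255;0 0 0 0 0 0 255",
)

```text
time_s: 16.67
position: [0.433, -0.1334, 0.0461]
tool_rot: [[0.091, 0.996, 0.002], [0.996, -0.091, -0.001], [-0.001, 0.002, -1.0]]
ft_force: [-0.3, 0.5, 5.6]
grip_width: 0.0188
gripper_force: 43.7
```

>>> jog_arm(
  plan="0 0 0 0 0 -1 255;0 0 0 0 0 -2 255;0 0 0 0 0 -3 255;0 0 0 0 0 -3 255;0 0 0 0 0 -3 255;0 0 0 1.9 2.3 0 255;0 0 0 1.9 2.3 0 255;0 0 0 1.9 2.4 0 255;0 0 0 1.9 2.4 0 255;0 0 0 1.8 2.3 0 255",
)

```text
time_s: 17.5
position: [0.5587, -0.049, 0.1657]
tool_rot: [[0.091, 0.996, 0.001], [0.996, -0.091, -0.0], [-0.0, 0.001, -1.0]]
ft_force: [0.8, -0.3, -1.0]
grip_width: 0.0183
gripper_force: 44.2
```

>>> jog_arm(
  plan="0 0 0 0 0 1.5 255;0 0 0 0 0 1.5 255;0 0 0 0 0 0.5 255;0 0 0 0 0 0 255;0 0 0 0 0 0 255;0 0 0 0 0 0 255",
)

```text
time_s: 18.0
position: [0.5579, -0.0506, 0.1313]
tool_rot: [[0.091, 0.996, 0.002], [0.996, -0.091, -0.0], [-0.0, 0.002, -1.0]]
ft_force: [-0.3, -0.5, -1.5]
grip_width: 0.0187
gripper_force: 44.3
```

Run:
```python
from h import *
import pickle
im=imaging.get_image("wrist");pickle.dump(im,open("im.pkl","wb"));save(im,"w6.png")
s=env.observe();print(s["time_s"],s["position"],s["tool_rot"].round(4).tolist(),s["grip_width"],s["ft_force"])
for q,z in (("bore",.08),("pin_center",s["position"][2]-.006),("pin",s["position"][2]-.038)):
    for r in models.tip_of("wrist",q)[:1]: print(q,r["confidence"],r["at"],at_z(im,r["at"],z))
a=im["pixels"][150:350,190:450,::-1];cv2.imwrite("pics/w6c.png",cv2.resize(a,None,fx=3,fy=3,interpolation=2))
```

```text
18.05 [ 0.55794392 -0.05055883  0.1312928 ] [[0.0912, 0.9958, 0.0017], [0.9958, -0.0912, -0.0006], [-0.0004, 0.0018, -1.0]] 0.018435475524099302 [ 0.12889595 -0.51111754 -1.43640313]
bore 0.59 [312.5, 259.5] [ 0.55513693 -0.04967429  0.08      ]
pin_center 0.74 [318.0, 296.6] [ 0.55809577 -0.05114376  0.1252928 ]
pin 0.93 [319.4, 268.7] [ 0.55899507 -0.05038835  0.0932928 ]
```

View pics/w6c.png

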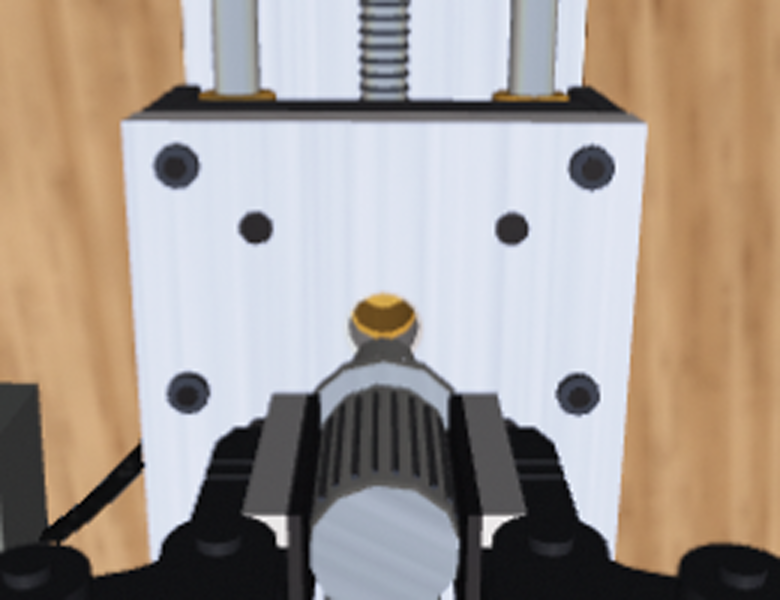

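The pin is held upright, and its tip (crop 385,345) is right at the bore (384,325) laterally.

Run:
```python
from h import *
import pickle;im=pickle.load(open("im.pkl","rb"))
t=np.array([.55794,-.05056]);R=np.array([[.0912,.9958],[.9958,-.0912]])
for n,uv,z in (("bore",(190+384/3,150+325/3),.08),("bore2",(190+384/3,150+322/3),.08),("pintop",(190+385/3,150+547/3),.1573),("flange",(190+385/3,150+415/3),.1253)):
    p=at_z(im,uv,z);print(n,p.round(4),"tool xy rel mm",((p[:2]-t)@R*1000).round(2))
print(im["cx"],im["cy"])
```

```text
bore [ 0.5584 -0.0493  0.08  ] tool xy rel mm [1.34 0.3 ]
bore2 [ 0.5584 -0.0486  0.08  ] tool xy rel mm [1.96 0.3 ]
pintop [ 0.5583 -0.0499  0.1573] tool xy rel mm [0.64 0.26]
flange [ 0.5586 -0.047   0.1253] tool xy rel mm [3.57 0.36]
317.6946659076296 234.8290850836012
```

>>> jog_arm(
  plan="0 0 0 0.06 0 0.5 255;0 0 0 0 0 0.5 255;0 0 0 0 0 0.2 255;0 0 0 0 0 0 255;0 0 0 0 0 0 255",
)

```text
time_s: 18.62
position: [0.5576, -0.0496, 0.118]
tool_rot: [[0.091, 0.996, -0.001], [0.996, -0.091, 0.0], [0.0, -0.001, -1.0]]
ft_force: [0.3, -0.0, -0.8]
grip_width: 0.0188
gripper_force: 44.3
```

>>> jog_arm(
  plan="0 0 0 0 0 0.1 255;0 0 0 0 0 0.1 255;0 0 0 0 0 0 255",
)

```text
time_s: 18.87
position: [0.5577, -0.0496, 0.1161]
tool_rot: [[0.091, 0.996, -0.0], [0.996, -0.091, 0.0], [0.0, -0.0, -1.0]]
ft_force: [1.1, 0.6, -1.5]
grip_width: 0.0188
gripper_force: 44.3
```

>>> jog_arm(
  plan="0 0 0 0 0 0.1 255;0 0 0 0 0 0.1 255;0 0 0 0 0 0 255",
)

```text
time_s: 19.12
position: [0.5576, -0.0496, 0.114]
tool_rot: [[0.091, 0.996, -0.0], [0.996, -0.091, 0.0], [0.0, -0.0, -1.0]]
ft_force: [-1.0, -0.1, -0.7]
grip_width: 0.0184
gripper_force: 44.3
```

>>> jog_arm(
  plan="0 0 0 0 0 0.15 255;0 0 0 0 0 0.15 255;0 0 0 0 0 0.15 255;0 0 0 0 0 0.15 255;0 0 0 0 0 0 255",
)

```text
time_s: 19.53
position: [0.5576, -0.0496, 0.1078]
tool_rot: [[0.091, 0.996, -0.001], [0.996, -0.091, 0.0], [0.0, -0.001, -1.0]]
ft_force: [-0.6, -0.0, -0.3]
grip_width: 0.0185
gripper_force: 44.3
```

>>> jog_arm(
  plan="0 0 0 0 0 0.1 255;0 0 0 0 0 0.1 255;0 0 0 0 0 0 255",
)

```text
time_s: 19.78
position: [0.5577, -0.0496, 0.1061]
tool_rot: [[0.091, 0.996, -0.0], [0.996, -0.091, 0.0], [0.0, -0.0, -1.0]]
ft_force: [-0.6, 0.1, -0.7]
grip_width: 0.0186
gripper_force: 44.3
```

>>> jog_arm(
  plan="0 0 0 0 0 0.1 255;0 0 0 0 0 0.1 255;0 0 0 0 0 0 255",
)

```text
time_s: 20.03
position: [0.5576, -0.0496, 0.104]
tool_rot: [[0.091, 0.996, -0.0], [0.996, -0.091, 0.0], [0.0, -0.0, -1.0]]
ft_force: [-0.5, 0.4, -0.9]
grip_width: 0.0185
gripper_force: 44.3
```

>>> jog_arm(
  plan="0 0 0 0 0 0.1 255;0 0 0 0 0 0 255",
)

```text
time_s: 20.2
position: [0.5577, -0.0496, 0.1031]
tool_rot: [[0.091, 0.996, -0.0], [0.996, -0.091, 0.0], [0.0, -0.0, -1.0]]
ft_force: [-0.0, 0.7, -1.0]
grip_width: 0.0189
gripper_force: 44.3
```

>>> jog_arm(
  plan="0 0 0 0 0 0.1 255;0 0 0 0 0 0 255",
)

```text
time_s: 20.37
position: [0.5577, -0.0496, 0.1021]
tool_rot: [[0.091, 0.996, -0.0], [0.996, -0.091, 0.0], [0.0, -0.0, -1.0]]
ft_force: [-0.7, 0.5, -0.1]
grip_width: 0.0186
gripper_force: 44.3
```

>>> jog_arm(
  plan="0 0 0 0 0 0.1 255;0 0 0 0 0 0 255",
)

```text
time_s: 20.53
position: [0.5576, -0.0496, 0.1011]
tool_rot: [[0.091, 0.996, -0.0], [0.996, -0.091, 0.0], [0.0, -0.0, -1.0]]
ft_force: [-0.3, -0.1, -1.2]
grip_width: 0.0187
gripper_force: 44.3
```

The pin is in the nut with no force. I'll continue down to the seat (TCP about 0.090).

>>> jog_arm(
  plan="0 0 0 0 0 0.15 255;0 0 0 0 0 0.15 255;0 0 0 0 0 0.15 255;0 0 0 0 0 0 255",
)

```text
time_s: 20.87
position: [0.5576, -0.0496, 0.0964]
tool_rot: [[0.091, 0.996, -0.001], [0.996, -0.091, 0.0], [0.0, -0.001, -1.0]]
ft_force: [-0.7, 0.1, -1.8]
grip_width: 0.019
gripper_force: 44.3
```

>>> jog_arm(
  plan="0 0 0 0 0 0.15 255;0 0 0 0 0 0.15 255;0 0 0 0 0 0.1 255;0 0 0 0 0 0 255",
)

```text
time_s: 21.2
position: [0.5576, -0.0496, 0.0925]
tool_rot: [[0.091, 0.996, -0.0], [0.996, -0.091, 0.0], [0.0, -0.0, -1.0]]
ft_force: [-0.1, -0.3, -1.6]
grip_width: 0.0188
gripper_force: 44.3
```

>>> jog_arm(
  plan="0 0 0 0 0 0.1 255;0 0 0 0 0 0 255",
)

```text
time_s: 21.37
position: [0.5577, -0.0496, 0.0916]
tool_rot: [[0.091, 0.996, -0.0], [0.996, -0.091, -0.0], [-0.0, -0.0, -1.0]]
ft_force: [0.4, -0.2, -0.9]
grip_width: 0.0191
gripper_force: 44.3
```

>>> jog_arm(
  plan="0 0 0 0 0 0.1 255;0 0 0 0 0 0 255",
)

```text
time_s: 21.53
position: [0.5577, -0.0496, 0.0906]
tool_rot: [[0.091, 0.996, -0.0], [0.996, -0.091, 0.0], [0.0, -0.0, -1.0]]
ft_force: [0.9, -0.3, -1.5]
grip_width: 0.0184
gripper_force: 44.3
```

>>> jog_arm(
  plan="0 0 0 0 0 0.05 255;0 0 0 0 0 0 255",
)

```text
time_s: 21.7
position: [0.5577, -0.0496, 0.0902]
tool_rot: [[0.091, 0.996, 0.0], [0.996, -0.091, -0.0], [-0.0, 0.0, -1.0]]
ft_force: [-0.6, 0.8, -0.8]
grip_width: 0.0185
gripper_force: 44.3
```

>>> jog_arm(
  plan="0 0 0 0 0 0.05 255;0 0 0 0 0 0 255",
)

```text
time_s: 21.87
position: [0.5578, -0.0496, 0.0901]
tool_rot: [[0.091, 0.996, 0.0], [0.996, -0.091, -0.0], [-0.0, 0.0, -1.0]]
ft_force: [-1.3, 0.6, 4.1]
grip_width: 0.0189
gripper_force: 44.9
```

>>> jog_arm(
  plan="0 0 0 0 0 0.05 255;0 0 0 0 0 0 255",
)

```text
time_s: 22.03
position: [0.5578, -0.0496, 0.0901]
tool_rot: [[0.091, 0.996, 0.001], [0.996, -0.091, -0.0], [-0.0, 0.001, -1.0]]
ft_force: [-4.0, 1.4, 8.1]
grip_width: 0.019
gripper_force: 45.3
```

Seated at 0.0901, exactly the expected height. I'll release and retreat.

>>> jog_arm(
  plan="0 0 0 0 0 -0.05 220;0 0 0 0 0 0 180;0 0 0 0 0 0 140;0 0 0 0 0 0 100;0 0 0 0 0 0 60;0 0 0 0 0 -1 60;0 0 0 0 0 -2 60;0 0 0 0 0 -3 60;0 0 0 0 0 -3 60;0 0 0 0 0 -2 60",
)

```text
time_s: 22.87
position: [0.5582, -0.0497, 0.2033]
tool_rot: [[0.091, 0.996, 0.003], [0.996, -0.091, -0.001], [-0.001, 0.004, -1.0]]
ft_force: [0.2, -0.5, 0.9]
grip_width: 0.0653
gripper_force: 0.0
```

>>> jog_arm(
  plan="0 0 0 0 0 0 60;0 0 0 0 0 0 60;0 0 0 0 0 0 60;0 0 0 0 0 0 60",
)

```text
time_s: 23.2
position: [0.5572, -0.0495, 0.1987]
tool_rot: [[0.091, 0.996, -0.002], [0.996, -0.091, 0.001], [0.0, -0.002, -1.0]]
ft_force: [0.2, 0.3, 0.2]
grip_width: 0.0651
gripper_force: 0.0
```

```bash
python3 look.py w7.png | head -3; python3 -c "
from h import *
im=imaging.get_image('wrist')
for n,q in (('pin_center',.084),('post',.104)):
    r=models.tip_of('wrist',n)[0];print(n,r['confidence'],at_z(im,r['at'],q))
x,y=[int(v) for v in models.tip_of('wrist','pin_center')[0]['at']]
P=np.array([by_depth(im,(a,b)) for a in range(x-40,x+40) for b in range(y-40,y+60)])
S=P[(P[:,2]>.1)&(P[:,2]<.125)];print(np.percentile(S[:,2],[10,50,90]),S.mean(0))"
```

```text
23.2 [ 0.5572 -0.0495  0.1987] [[0.091, 0.996, -0.002], [0.996, -0.091, 0.001], [0.0, -0.002, -1.0]] [0.1731 0.2533 0.2213]
[[ 0.9959 -0.0863 -0.0281  0.5643]
 [-0.0907 -0.9552 -0.2818  0.0229]
pin_center 0.68 [ 0.55482825 -0.05172464  0.084     ]
post 0.63 [ 0.5546461  -0.09341712  0.104     ]
[0.10385192 0.11507761 0.11630769] [ 0.5570856  -0.05583701  0.11260209]
```

View pics/w7.png

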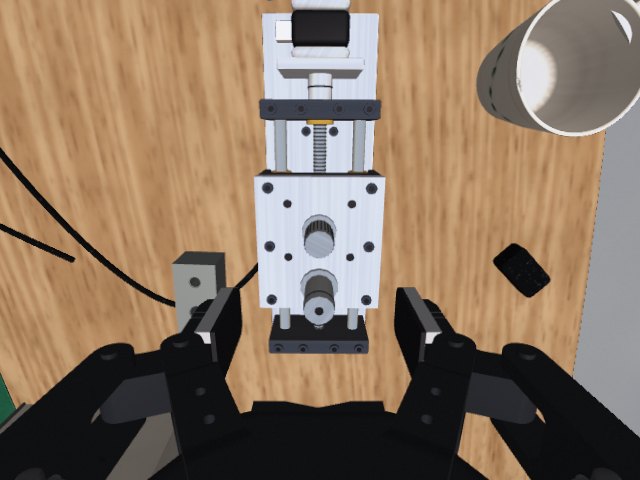

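The pin (319,235) sits flush on the saddle, with its top at 0.116 m as expected. It is upright, the gripper is clear and nothing around it has moved.

```bash
python3 -c "
from rig import job
print(job.close_job())"
```

```text
the job is handed in; nothing more can be done
None
```

I centred the saddle between the two points where the nut pushed back, and seated the pin through it into the nut with its head on the deck. The pin went in with no resistance until the head touched (about 8 N), and I handed the job in at about 23 s with the gripper clear and nothing around it disturbed.

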